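Stand the turntable's spindle and hold out the case that rattles

TASK

We are putting the sculptor's turntable back together: first stand the steel spindle upright in the bore of the turntable's foot, fully home, and let go of it. Then lift the closed green cases one at a time and shake or rock them end to end until you find the one in which the pivot ball rattles, putting each silent one back flat on the mat where it stood. Finish while holding the rattling case out level over the turntable, well clear above the spindle, with everything else on the bench left in its place.

Things in the scene. Friction and masses are not known exactly. Their poses are not given: they have to be found in the camera images.
- spindle_mid (a point): the turntable's steel spindle with a brass band, a plain round bar of 20 mm diameter and 120 mm length, 0.29 kg, standing on its chamfered end on the bench; the point is on its axis, half-way up (60 mm above its lower end); its z axis runs along the bar, up
- spindle_end (a point): the middle of the spindle's lower, chamfered end, 60 mm below its half-way point
- foot: the turntable's foot, black cast iron, fixed to the bench: a disc of 150 mm diameter and 12 mm thickness with a round hub of 52 mm diameter in the middle that rises to 62 mm above the bench, stiffened by three ribs; origin on the bench under the hub's centre, z up
- bore_mouth (a point): centre of the mouth of the bore in the top of the foot's hub, 62 mm above the bench. The bore is vertical, 22.5 mm in diameter and 50 mm deep (its floor is 12 mm above the bench), so a spindle standing home reaches 132 mm above the bench
- mat: thin black ribbed rubber mat, 210 x 390 x 3 mm, fixed to the bench, on which the three cases stand; origin on the bench under its centre, y along its long side
- case_1_mid (a point): centre of case 1 of three outwardly identical closed dark green cases, 140 x 56 x 44 mm, steel latches at both ends, standing flat on the mat (centre 25 mm above the bench); x along its 140 mm length, y across its 56 mm width, z up. The cases stay shut; each weighs 0.19 to 0.37 kg without the ball, so weight alone does not tell
- case_2_mid (a point): centre of case 2, outwardly the same, axes as for case 1. One of the three cases, drawn afresh each time, holds a loose steel ball of 32 mm and 0.135 kg in a hollow 132 mm long and 48 mm wide; in the other two nothing moves
- case_3_mid (a point): centre of case 3, outwardly the same, axes as for case 1. In its case the ball rolls from end to end, knocking on the end walls, when the case is tipped endways by over about 8 degrees or jerked endways harder than about 1.5 m/s2; with the case level and still it stays at the end it ran to, so the load shifts up to 100 mm along the case
- wheel_head: the turntable's iron wheel head, lying on its back: a disc of 190 mm diameter, 12 mm thick at its rim, with a socket 52 mm wide rising to 44 mm; origin under its centre; not needed now, leave it where it is
- oil_can: small red oil can, 52 mm diameter, spout tip 132 mm high; origin under its centre; not needed now, leave it where it is
- sanding_block: cork sanding block lying flat, 100 x 55 x 23 mm; origin under its centre; not needed now, leave it where it is
- point_chisel: steel point chisel with a blue band lying flat, 220 mm long, 15 mm thick, along its own x; origin on the bench under its middle; not needed now, leave it where it is
- wire_brush: wire brush with a wooden back lying flat, 200 x 26 x 26 mm, along its own x; origin under its middle; not needed now, leave it where it is
- club_hammer: club hammer lying flat, 260 mm long along its own x, head 92 x 38 mm; origin under its middle; not needed now, leave it where it is
- cup_wheel: blue diamond cup wheel lying flat, 100 mm diameter, 24 mm high; origin under its centre; not needed now, leave it where it is
- plaster_head: white plaster head study on a dark wooden block of 90 x 90 mm, 156 mm high; origin under its centre; not needed now, leave it where it is
Not all that is in view belongs to the job. Leave any blue or yellow look-alike of the part that bears case_3_mid alone.

How it is judged (in metres and radians):
On the way, in this order (a step that is already met when the one before it is completed fails the run):
1. The spindle stands fully home in the foot's bore and is let go (height (world z) of spindle_end below 0.018 m and horizontal distance between spindle_end and bore_mouth below 0.006 m and angle between spindle_mid's own z axis and vertical below 0.09 rad and contact force between the fingers and spindle below 0.1 N), for 0.2 s.
2. The case with the ball, lifted in the gripper, is shaken: its ball runs to one end ((((distance between ball_c0 and case_1_mid below 0.065 m and height (world z) of case_1_mid above 0.05 m and contact force between the fingers and case_1 above 1 N) and (x of ball_c0 in the frame of case_1_mid above 0.03 m or x of ball_c0 in the frame of case_1_mid below -0.03 m)) or ((distance between ball_c0 and case_2_mid below 0.065 m and height (world z) of case_2_mid above 0.05 m and contact force between the fingers and case_2 above 1 N) and (x of ball_c0 in the frame of case_2_mid above 0.03 m or x of ball_c0 in the frame of case_2_mid below -0.03 m)) or ((distance between ball_c0 and case_3_mid below 0.065 m and height (world z) of case_3_mid above 0.05 m and contact force between the fingers and case_3 above 1 N) and (x of ball_c0 in the frame of case_3_mid above 0.03 m or x of ball_c0 in the frame of case_3_mid below -0.03 m)))), for 0.01 s.
3. The ball rolls back through the middle of the lifted case ((((distance between ball_c0 and case_1_mid below 0.065 m and height (world z) of case_1_mid above 0.05 m and contact force between the fingers and case_1 above 1 N) and x of ball_c0 in the frame of case_1_mid between -0.012 and 0.012 m) or ((distance between ball_c0 and case_2_mid below 0.065 m and height (world z) of case_2_mid above 0.05 m and contact force between the fingers and case_2 above 1 N) and x of ball_c0 in the frame of case_2_mid between -0.012 and 0.012 m) or ((distance between ball_c0 and case_3_mid below 0.065 m and height (world z) of case_3_mid above 0.05 m and contact force between the fingers and case_3 above 1 N) and x of ball_c0 in the frame of case_3_mid between -0.012 and 0.012 m))), for 0.01 s.
4. The ball has run to an end of the lifted case again ((((distance between ball_c0 and case_1_mid below 0.065 m and height (world z) of case_1_mid above 0.05 m and contact force between the fingers and case_1 above 1 N) and (x of ball_c0 in the frame of case_1_mid above 0.03 m or x of ball_c0 in the frame of case_1_mid below -0.03 m)) or ((distance between ball_c0 and case_2_mid below 0.065 m and height (world z) of case_2_mid above 0.05 m and contact force between the fingers and case_2 above 1 N) and (x of ball_c0 in the frame of case_2_mid above 0.03 m or x of ball_c0 in the frame of case_2_mid below -0.03 m)) or ((distance between ball_c0 and case_3_mid below 0.065 m and height (world z) of case_3_mid above 0.05 m and contact force between the fingers and case_3 above 1 N) and (x of ball_c0 in the frame of case_3_mid above 0.03 m or x of ball_c0 in the frame of case_3_mid below -0.03 m)))), for 0.01 s.
At the end, for the whole second after the job is handed in: Spindle home in the bore, upright within 5 degrees. Rattling case held in the fingers, still, level within 11 degrees, centre within 70 mm of the bore axis from above and over 165 mm up, touching nothing else. Silent cases flat on the mat, within 50 mm of their starts (height (world z) of spindle_end below 0.018 m and horizontal distance between spindle_end and bore_mouth below 0.006 m and angle between spindle_mid's own z axis and vertical below 0.09 rad and ((distance between ball_c0 and case_1_mid below 0.065 m and horizontal distance between case_1_mid and bore_mouth below 0.07 m and height (world z) of case_1_mid above 0.165 m and angle between case_1_mid's own z axis and vertical below 0.2 rad and linear speed of case_1 below 0.03 m/s and contact force between the fingers and case_1 above 1 N and contact force between case_1 and spindle below 0.1 N and contact force between case_1 and foot below 0.1 N and height (world z) of case_2_mid between 0.018 and 0.032 m and angle between each of case_2_mid, case_3_mid's own z axis and vertical below 0.1 rad and distance of each of case_2_mid, case_3_mid from where it was at the start of the episode below 0.05 m and linear speed of each of case_2, case_3 below 0.02 m/s and contact force between the fingers and case_2 below 0.1 N and height (world z) of case_3_mid between 0.018 and 0.032 m and contact force between the fingers and case_3 below 0.1 N) or (distance between ball_c0 and case_2_mid below 0.065 m and horizontal distance between case_2_mid and bore_mouth below 0.07 m and height (world z) of case_2_mid above 0.165 m and angle between case_2_mid's own z axis and vertical below 0.2 rad and linear speed of case_2 below 0.03 m/s and contact force between the fingers and case_2 above 1 N and contact force between case_2 and spindle below 0.1 N and contact force between case_2 and foot below 0.1 N and height (world z) of case_1_mid between 0.018 and 0.032 m and angle between each of case_1_mid, case_3_mid's own z axis and vertical below 0.1 rad and distance of each of case_1_mid, case_3_mid from where it was at the start of the episode below 0.05 m and linear speed of each of case_1, case_3 below 0.02 m/s and contact force between the fingers and case_1 below 0.1 N and height (world z) of case_3_mid between 0.018 and 0.032 m and contact force between the fingers and case_3 below 0.1 N) or (distance between ball_c0 and case_3_mid below 0.065 m and horizontal distance between case_3_mid and bore_mouth below 0.07 m and height (world z) of case_3_mid above 0.165 m and angle between case_3_mid's own z axis and vertical below 0.2 rad and linear speed of case_3 below 0.03 m/s and contact force between the fingers and case_3 above 1 N and contact force between case_3 and spindle below 0.1 N and contact force between case_3 and foot below 0.1 N and height (world z) of case_1_mid between 0.018 and 0.032 m and angle between each of case_1_mid, case_2_mid's own z axis and vertical below 0.1 rad and distance of each of case_1_mid, case_2_mid from where it was at the start of the episode below 0.05 m and linear speed of each of case_1, case_2 below 0.02 m/s and contact force between the fingers and case_1 below 0.1 N and height (world z) of case_2_mid between 0.018 and 0.032 m and contact force between the fingers and case_2 below 0.1 N))); the arm keeps its last pose, push and grip.
It fails at once if A bystander is shifted by more than 30 mm (distance of any of wheel_head, oil_can, sanding_block, point_chisel, wire_brush, club_hammer, cup_wheel, plaster_head from where it was at the start of the episode above 0.03 m).
It fails at once if The plaster head or the oil can is tipped over (angle between plaster_head's own z axis and vertical above 0.4 rad or angle between oil_can's own z axis and vertical above 0.5 rad).
It also fails if it takes over 72 s, if anything falls off the work surface, if the arm or the gripper's body presses on something with over 40 N, if the wrist force passes 120 N, or if a joint passes its speed limit or range.

ROBOT

A 7-joint arm with a two-finger parallel gripper is mounted at the origin on the work surface. World frame = base frame: x ahead of the robot, y to its left, z up, the work surface at z = 0. Lengths are in mm, angles in rad, forces in N, time in s.
With the tool pointing down it reaches from about 400 to 875 mm from the base axis. Payload 4.4 kg.
Tool frame: the origin (TCP) lies midway between the tips of the shut fingers; the grasp point (between the pads) lies 19 mm behind it; z points along the fingers, y is the line along which they close (so a half turn about z gives the same grasp; the last joint's range is limited). The gripper opens to 85 mm and grips with 20 to 120 N. Pads are 22 mm wide; open, the fingers measure 114 mm over their backs; the gripper's body (76 mm by 85 mm) begins 54 mm behind the grasp point. The pads swing forward as they close: fully open they stand 13 mm farther back than shut.
Start: joints at [1.259, 0.628, 0.038, 1.517, -0.027, 0.996, -0.02], TCP at [158.193, -630.47, 231.313] pointing down, gripper open.
Joint ranges: [-3.06, 3.06], [-0.37, 2.12], [-1.25, 1.32], [0.18, 2.47], [-1.1, 4.24], [0.23, 1.98], [-2.94, 2.94]. Speed limits (rad/s): [2.57, 2.57, 3.14, 3.14, 3.14, 3.14, 3.14].

INTERFACE

Orientations are given as [roll, pitch, yaw] about the fixed x, y, z axes, in that order (R = Rz(yaw) Ry(pitch) Rx(roll)).
In Python, from cell import ctrl gives the robot as it stands.
- The arm moves only by the shell command python3 -m handwheel 'ROWS'. ROWS is JSON, a list of rows, each a list of 3 entries, a list of its own where there are three numbers: the turn, a rotation vector about the tool's x, y, z in degrees, then the shift along the tool's x, y, z in m, then the closure, from 0 (fully open) to 1 (shut). A call has 1 to 5 rows; each row shifts and turns the commanded pose from where the row before left it, along the tool's axes as they then stand; what a row does not reach is not made up. A row lasts 1/12 s, in which the tool goes at most 41.7 mm and 7.16 degrees, less where a joint would pass 70% of its speed; a pose out of reach is approached as far as the arm can. A call is refused whole if a number of a shift passes 0.0417 or a number of a turn 7.16, either way. A call with a gripper value outside its range is refused whole. The fingers move at their own pace and stop on an object; the grip force is fixed at half the most. Time passes only in rows, so rows that do not move let the fingers close. It gives the time, the measured TCP pose, the force, the opening and the grip force at its end, in the units of the state.
- ctrl.read_state(): the state, without advancing time (a new reading comes with each control period).
- ctrl.get_image(name): name is "side" or "top"; returns a dict with "pixels" (384x512x3 uint8, red, green, blue), "fx", "fy", "cx", "cy" (pixels), "k1" (the pictures are not rectified: a ray, as slopes to the right and down, at radius r is drawn at 1 + k1 r^2 times it, then the intrinsics apply), "pose" (4x4, takes a point from camera to world coordinates). Camera axes: x right, y up, looking along -z (the intrinsics and any distortion apply to the point x, -y, -z); pixel columns grow to the right and rows downward; lengths in mm; the calibration is good to about 2 mm. A picture is of the moment at which its call begins. There is no depth.
- ctrl.finish_job(): hands the job in; it is judged then, once.
The state is a dict: "clock": time; "qpos": joint angles; "qd": joint speeds; "tau": joint torques, N m; "eef_pos": TCP position; "tool_rot": TCP orientation; "force": force on the tool from outside, world axes, zero at the start; "torque": the same for the moment, N m; "width": finger opening in mm; "gripper_force": force on a finger pad.
Only numpy, scipy, OpenCV 4.12 (cv2) and the standard library are available. Lean on these libraries where they do the work, as an engineer would, in place of code of your own. Each camera call takes 0.05 s, during which the arm holds its last target. There are 200 camera calls.

## Working session

There is one attempt and no reset: what is moved stays moved. The work goes in short steps, Python scripts to look and compute and a shell command to move; the robot and the scene stay as the last step left them, time stands still between calls to the robot, and variables do not carry over. Pictures are saved under pics/ and viewed, at most 10 in all, crops included, and the job is handed in when it is done.

```bash
ls; mkdir -p pics; cat > h.py <<'E'
from cell import ctrl
import numpy as np, cv2
from scipy.spatial.transform import Rotation as R
def grab(name,fn=None):
    im=ctrl.get_image(name)
    if fn: cv2.imwrite('pics/'+fn,cv2.cvtColor(np.array(im['pixels'],np.uint8),cv2.COLOR_RGB2BGR))
    return im
def ray(im,u,v):
    x=(u-im['cx'])/im['fx'];y=(v-im['cy'])/im['fy'];rd=np.hypot(x,y);r=rd
    for _ in range(30): r=rd/(1+im['k1']*r*r)
    s=r/rd if rd>0 else 1
    P=np.array(im['pose']);return P[:3,3],P[:3,:3]@np.array([x*s,-y*s,-1])
def at(im,u,v,z):
    o,d=ray(im,u,v);return o+d*(z-o[2])/d[2]
def proj(im,p):
    P=np.array(im['pose']);c=P[:3,:3].T@(np.array(p)-P[:3,3]);x=c[0]/-c[2];y=-c[1]/-c[2];k=1+im['k1']*(x*x+y*y)
    return np.array([im['fx']*x*k+im['cx'],im['fy']*y*k+im['cy']])
E
python3 - <<'E'
from h import *
a=grab('side','s0.png');b=grab('top','t0.png')
for i in(a,b):print({k:np.round(i[k],3) for k in i if k!='pixels'})
print(ctrl.read_state())
E
```

```text
pics
{'fx': np.float64(441.823), 'fy': np.float64(441.823), 'cx': np.float64(252.597), 'cy': np.float64(195.303), 'k1': np.float64(-0.077), 'pose': array([[ 7.39000e-01,  3.81000e-01, -5.56000e-01, -3.37717e+02],
       [-6.74000e-01,  4.22000e-01, -6.06000e-01, -9.14760e+02],
       [ 3.00000e-03,  8.23000e-01,  5.69000e-01,  9.20156e+02],
       [ 0.00000e+00,  0.00000e+00,  0.00000e+00,  1.00000e+00]])}
{'fx': np.float64(449.712), 'fy': np.float64(449.712), 'cx': np.float64(251.348), 'cy': np.float64(189.296), 'k1': np.float64(-0.078), 'pose': array([[-1.20000e-02,  9.97000e-01, -7.20000e-02,  3.97318e+02],
       [-1.00000e+00, -1.20000e-02, -1.00000e-03,  4.19100e+00],
       [-2.00000e-03,  7.20000e-02,  9.97000e-01,  1.64771e+03],
       [ 0.00000e+00,  0.00000e+00,  0.00000e+00,  1.00000e+00]])}
{'clock': 0.1, 'qpos': array([ 1.25917563,  0.62925596,  0.03845402,  1.51828762, -0.02697572,
        0.99631131, -0.02003176]), 'qd': array([ 0.00112335, -0.00114818,  0.00033568, -0.00334862,  0.00078997,
       -0.00180251,  0.00147696]), 'tau': array([ 3.61172366e-03, -5.64528716e+01,  1.23097122e+00, -1.93971097e+01,
        1.13815820e-02,  5.47592615e-03, -2.17650324e-05]), 'eef_pos': array([ 158.05594596, -629.89744093,  230.47345192]), 'tool_rot': array([-3.13984920e+00,  4.41879435e-05,  2.45794251e-01]), 'force': array([ 0.39794624, -1.03399044,  0.10702952]), 'torque': array([-0.01131877, -0.05416968, -0.03772594]), 'gripper_force': 0.0, 'width': 85.29409197994346}
```

View pics/t0.png

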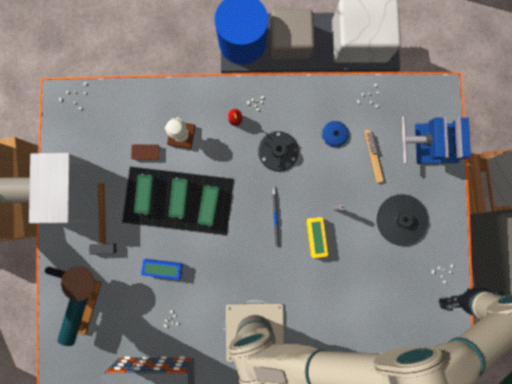

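View pics/s0.png

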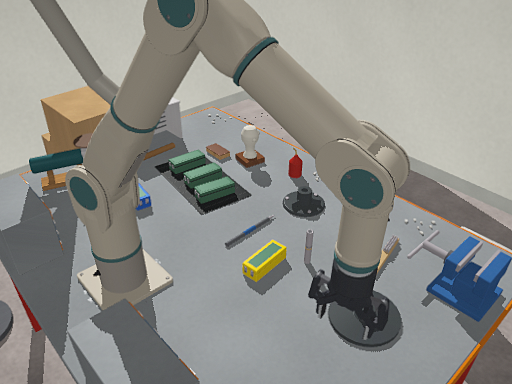

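The top view shows what could be mistaken for something else:
- **Cases:** green ones on the mat at (144,194), (178,197) and (208,205). The look-alikes are blue-rimmed at (161,269) and yellow at (317,238).
- **Foot:** ribbed hub at (279,151). The wheel head, larger, is at (402,220).
- **Spindle:** small bar at (339,208), and in the side view from (310,262) up to (308,232). The chisel at (276,215) lies flat.

I choose the green cases on the mat, the ribbed foot and the upright bar, and will check them in a close crop.

```bash
python3 - <<'E'
import cv2,numpy as np
t=cv2.imread('pics/t0.png');s=cv2.imread('pics/s0.png')
def crop(i,x,y,w,h,k):return cv2.resize(i[y:y+h,x:x+w],None,fx=k,fy=k,interpolation=cv2.INTER_CUBIC)
c=np.zeros((600,800,3),np.uint8)
def put(im,x,y):c[y:y+im.shape[0],x:x+im.shape[1]]=im
put(crop(t,125,160,110,80,4),0,0)
put(crop(t,255,130,50,40,7),445,0)
put(crop(t,325,195,50,25,7),445,290)
put(crop(s,280,180,50,90,3),0,325)
put(crop(s,160,145,80,65,4),160,325)
cv2.imwrite('pics/c0.png',c)
E
```

```text
(no output)
```

View pics/c0.png

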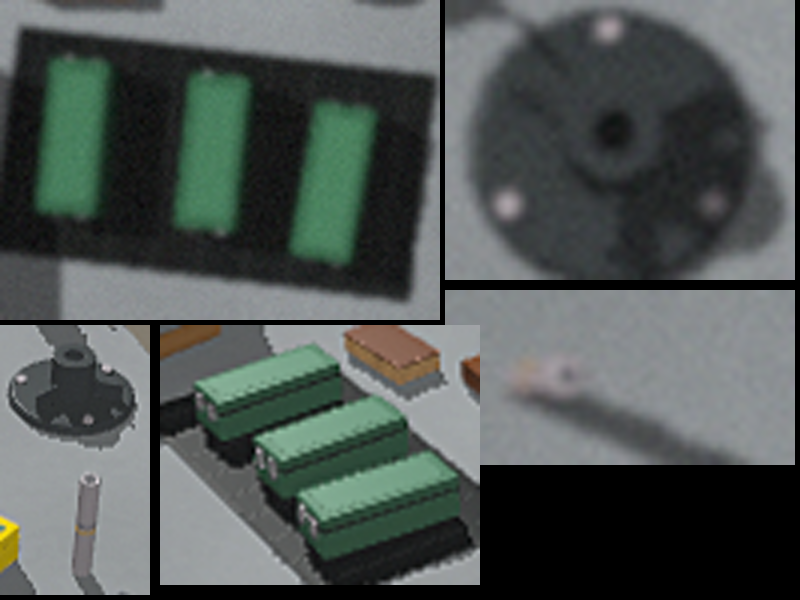

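The crop shows three plain green latched cases on the mat, the ribbed foot with its bore mouth at top px (278.6,148.1) and side px (304,189.3), and the steel bar with brass band. The bar's top end is at top px (342,206.6) and side px (309.7,231). I'll triangulate these now.

```bash
cat >> h.py <<'E'
def tri(a,ua,b,ub):
    from scipy.optimize import least_squares
    f=lambda p:np.r_[proj(a,p)-ua,proj(b,p)-ub]
    r=least_squares(f,[500,0,50]);return r.x.round(1),r.fun.round(1)
E
python3 - <<'E'
from h import *
a=grab('side');b=grab('top')
print('bore',at(b,278.6,148.1,62),at(a,304,189.3,62),tri(b,(278.6,148.1),a,(304,189.3)))
print('spTop',at(b,342,206.6,120),at(a,309.7,231,120),tri(b,(342,206.6),a,(309.7,231)))
print('spBot',at(b,335.2,206.9,0),at(a,307.7,261.5,0))
hsv=cv2.cvtColor(np.array(b['pixels'],np.uint8),cv2.COLOR_RGB2HSV)
m=cv2.inRange(hsv,(50,70,50),(85,255,255));m[:,240:]=0;m[:165]=0;m[240:]=0
n,l,st,ce=cv2.connectedComponentsWithStats(m)
for i in range(1,n):
    if st[i,4]<100: continue
    ys,xs=np.where(l==i)
    p=np.array([at(b,x,y,47)[:2] for x,y in zip(xs,ys)])
    r=cv2.minAreaRect(p.astype(np.float32)); w,V=np.linalg.eigh(np.cov(p.T));v=V[:,1]
    print(st[i,4],ce[i].round(1),p.mean(0).round(1),np.array(r[0]).round(1),np.round(r[1],1),np.degrees(np.arctan2(v[1],v[0])).round(1), np.sqrt(12*w).round(1))
E
```

```text
bore [657.28988471 -92.31864033  62.        ] [659.35587988 -92.70384475  62.        ] (array([657.8, -92.9,  62.7]), array([ 0.2, -0.2, -0.2,  0. ]))
spTop [ 444.29516955 -301.5524749   120.        ] [ 444.79221517 -303.4594576   120.        ] (array([ 445. , -302.4,  119.1]), array([ 0.2, -0.2, -0.2,  0. ]))
spBot [ 447.22511751 -300.43170477    0.        ] [ 448.46567786 -304.71574422    0.        ]
639 [142.9 193.7] [501.7 395.7] [502.1 395.3] [ 60.1 142.4] 174.8 [ 58.8 140.6]
647 [177.5 197.5] [486.6 270.9] [487.5 271. ] [ 59.7 142.2] 173.2 [ 59.2 140. ]
664 [207.7 205.3] [457.4 162.9] [457. 163.] [ 60.1 143. ] 168.9 [ 59.5 141.5]
```

```bash
cat > rd.py <<'E'
import sys
from h import *
s=ctrl.read_state();p=s['eef_pos'];rot=R.from_euler('xyz',s['tool_rot'])
print('t',round(s['clock'],2),'p',p.round(1),'rpy',np.degrees(s['tool_rot']).round(2),'w',round(s['width'],1),'gf',round(s['gripper_force'],1),'F',s['force'].round(2),'T',s['torque'].round(3),'q',s['qpos'].round(2))
if len(sys.argv)>4:
    t=np.array([float(v) for v in sys.argv[1:4]]);yaw=np.radians(float(sys.argv[4]))
    print('shift tool m',(rot.inv().apply(t-p)/1000).round(4),'turn deg',np.degrees((rot.inv()*R.from_euler('xyz',[np.pi,0,yaw])).as_rotvec()).round(2))
    r2=R.from_euler('xyz',[np.pi,0,yaw]); print('shift after turn',(r2.inv().apply(t-p)/1000).round(4))
E
python3 -m handwheel '[[[0,0,0],[0.0299,-0.0207,0],0],[[0,0,0],[0.0299,-0.0207,0],0],[[0,0,0],[0.0299,-0.0207,0],0],[[0,0,0],[0.0299,-0.0207,0],0],[[0,0,0],[0.0299,-0.0207,0],0]]'
python3 -m handwheel '[[[0,0,0],[0.0299,-0.0207,0],0],[[0,0,0],[0.0299,-0.0207,0],0],[[0,0,0],[0.0299,-0.0207,0],0],[[0,0,0],[0.0299,-0.0207,0],0],[[0,0,0],[0.0299,-0.0207,0],0]]'
python3 -m handwheel '[[[0,0,0],[0.0299,-0.0207,0],0],[[0,0,0],[0.0299,-0.0207,0],0],[[0,0,-7],[0,0,0],0],[[0,0,-7],[0,0,0],0],[[0,0,-7],[0,0,0],0]]'
python3 -m handwheel '[[[0,0,-7],[0,0,0],0],[[0,0,-7],[0,0,0],0],[[0,0,-7],[0,0,0],0],[[0,0,0],[0,0,0],0],[[0,0,0],[0,0,0],0]]'
python3 rd.py 445.5 -302.5 75 56
```

```text
clock: 0.62
eef_pos: [278.8, -492.2, 231.2]
tool_rot: [-3.141, -0.0, 0.245]
force: [1.5, 0.1, 0.4]
width: 85.4
gripper_force: 0.0
clock: 1.03
eef_pos: [398.7, -355.4, 231.4]
tool_rot: [3.142, -0.0, 0.246]
force: [-0.1, -0.7, 0.3]
width: 85.4
gripper_force: 0.0
clock: 1.45
eef_pos: [446.5, -301.1, 231.2]
tool_rot: [-3.141, 0.0, 0.621]
force: [-1.1, -0.9, 1.0]
width: 85.5
gripper_force: 0.0
clock: 1.87
eef_pos: [445.6, -302.4, 231.2]
tool_rot: [-3.141, -0.0, 0.975]
force: [0.0, -0.8, -0.2]
width: 85.1
gripper_force: 0.0
t 1.87 p [ 445.6 -302.4  231.2] rpy [-1.7999e+02 -1.0000e-02  5.5870e+01] w 85.1 gf 0.0 F [ 0.   -0.79 -0.15] T [-0.026 -0.075 -0.04 ] q [ 0.67  0.47 -0.18  1.83  0.11  0.85 -0.16]
shift tool m [-0.0002  0.      0.1562] turn deg [-0.01 -0.01 -0.13]
shift after turn [-0.0002 -0.      0.1562]
```

```bash

python3 -m handwheel '[[[0,0,0],[0,0,0.035],0],[[0,0,0],[0,0,0.035],0],[[0,0,0],[0,0,0.035],0],[[0,0,0],[0,0,0.03],0],[[0,0,0],[0,0,0.02],0]]'
python3 rd.py
python3 -m handwheel '[[[0,0,0],[0,0,0],0],[[0,0,0],[0,0,0],1],[[0,0,0],[0,0,0],1],[[0,0,0],[0,0,0],1],[[0,0,0],[0,0,0],1]]'
python3 -m handwheel '[[[0,0,0],[0,0,0],1],[[0,0,0],[0,0,0],1],[[0,0,0],[0,0,0],1],[[0,0,0],[0,0,0],1],[[0,0,0],[0,0,0],1]]'
python3 rd.py
python3 -c "
from h import *
a=grab('side','s1.png');b=grab('top','t1.png')
i=cv2.imread('pics/s1.png');cv2.imwrite('pics/c1.png',cv2.resize(i[150:300,240:400],None,fx=4,fy=4,interpolation=cv2.INTER_CUBIC))"
```

```text
clock: 2.28
eef_pos: [444.4, -301.5, 73.6]
tool_rot: [-3.138, 0.001, 0.975]
force: [0.0, -0.3, 0.2]
width: 85.5
gripper_force: 0.0
t 2.28 p [ 444.4 -301.5   73.6] rpy [-1.7981e+02  4.0000e-02  5.5890e+01] w 85.5 gf 0.0 F [ 0.01 -0.28  0.17] T [ 0.044 -0.016 -0.043] q [ 0.63  0.7  -0.13  1.96  0.18  0.49 -0.22]
clock: 2.7
eef_pos: [446.8, -302.9, 77.9]
tool_rot: [3.138, -0.0, 0.978]
force: [-0.5, -1.0, -0.5]
width: 38.8
gripper_force: 0.0
clock: 3.12
eef_pos: [446.1, -302.5, 77.6]
tool_rot: [3.14, 0.0, 0.978]
force: [-0.9, 0.8, 6.1]
width: 18.4
gripper_force: 58.2
t 3.12 p [ 446.1 -302.5   77.6] rpy [1.7993e+02 1.0000e-02 5.6060e+01] w 18.4 gf 58.2 F [-0.86  0.8   6.08] T [ 0.227  0.283 -0.024] q [ 0.63  0.7  -0.13  1.95  0.18  0.5  -0.22]
```

View pics/c1.png

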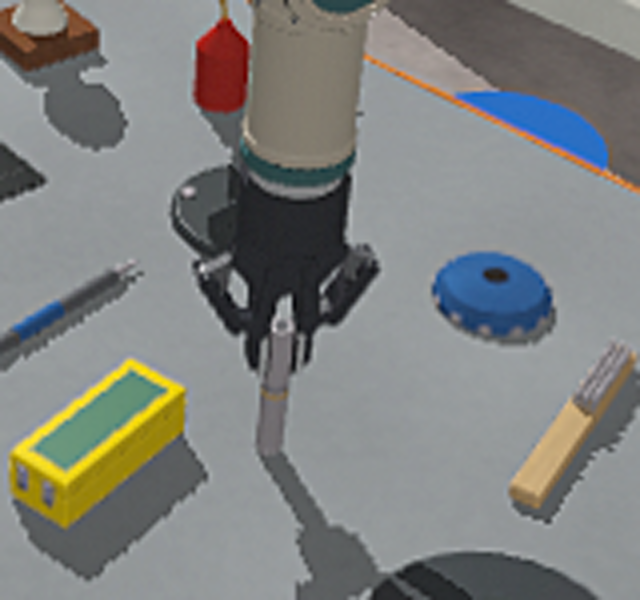

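The spindle is held between the fingers at about (272,400) in the crop, brass band visible and upright. Next I lift it.

```bash

python3 -m handwheel '[[[0,0,0],[0,0,-0.01],1],[[0,0,0],[0,0,-0.03],1],[[0,0,0],[0,0,-0.03],1],[[0,0,0],[0,0,-0.03],1],[[0,0,0],[0,0,-0.02],1]]'
python3 -m handwheel '[[[0,0,0],[0.0292,0.0059,0],1],[[0,0,0],[0.0292,0.0059,0],1],[[0,0,0],[0.0292,0.0059,0],1],[[0,0,0],[0.0292,0.0059,0],1],[[0,0,0],[0.0292,0.0059,0],1]]'
python3 -m handwheel '[[[0,0,0],[0.0292,0.0059,0],1],[[0,0,0],[0.0292,0.0059,0],1],[[0,0,0],[0.0292,0.0059,0],1],[[0,0,0],[0.0292,0.0059,0],1],[[0,0,0],[0.0292,0.0059,0],1]]'
python3 -m handwheel '[[[0,0,0],[0,0,0.02],1],[[0,0,0],[0,0,0.02],1],[[0,0,0],[0,0,0],1],[[0,0,0],[0,0,0],1],[[0,0,0],[0,0,0],1]]'
python3 rd.py 658.5 -92.5 148 56
python3 -c "
from h import *
a=grab('side','s2.png');b=grab('top','t2.png')
i=cv2.imread('pics/s2.png');k=cv2.imread('pics/t2.png')
f=lambda i,x,y:cv2.resize(i[y:y+80,x:x+80],None,fx=5,fy=5,interpolation=cv2.INTER_CUBIC)
cv2.imwrite('pics/c2.png',np.hstack([f(i,265,140),f(k,240,110)]))"
```

```text
clock: 3.63
eef_pos: [446.3, -302.6, 199.5]
tool_rot: [3.139, -0.0, 0.979]
force: [-0.0, -0.8, -2.7]
width: 18.4
gripper_force: 59.2
clock: 4.05
eef_pos: [552.1, -196.4, 197.0]
tool_rot: [-3.141, 0.0, 0.978]
force: [-0.3, -0.2, -3.0]
width: 18.2
gripper_force: 59.1
clock: 4.47
eef_pos: [658.0, -91.7, 196.7]
tool_rot: [-3.141, 0.0, 0.979]
force: [-0.1, -0.7, -2.6]
width: 18.3
gripper_force: 59.1
clock: 4.88
eef_pos: [657.9, -93.5, 157.4]
tool_rot: [3.141, -0.0, 0.978]
force: [-0.3, -0.4, -2.5]
width: 18.6
gripper_force: 59.1
t 4.88 p [657.9 -93.5 157.4] rpy [ 1.7994e+02 -2.0000e-02  5.6030e+01] w 18.6 gf 59.1 F [-0.25 -0.44 -2.46] T [ 0.052 -0.037  0.003] q [ 0.19  0.73 -0.15  1.54  0.13  0.88 -0.61]
shift tool m [ 0.0011 -0.0001  0.0094] turn deg [ 0.06 -0.02  0.03]
shift after turn [ 0.0011 -0.0001  0.0094]
```

View pics/c2.png

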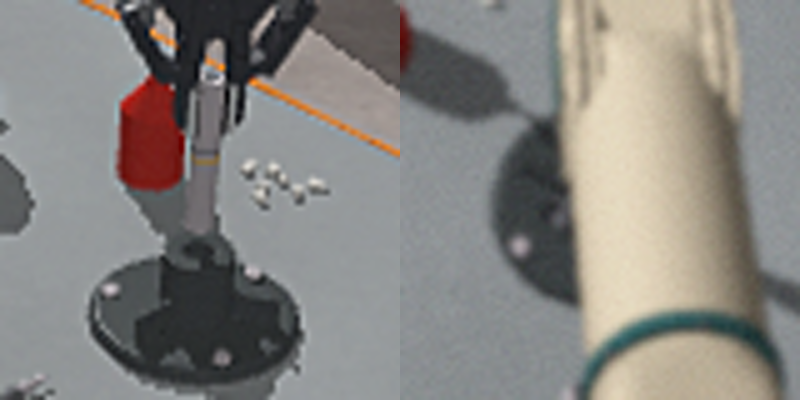

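The side crop shows the spindle upright over the hub, lower end about (304,186) in full pixels, just above the bore mouth. I'll compare that with the projected bore axis, then lower it.

```bash
python3 - <<'E'
from h import *
a=grab('side')
for z in(62,80,200):print(z,proj(a,(658.2,-92.6,z)).round(1))
# spindle axis from pixels: brightness segmentation of rod rows below fingers
g=cv2.cvtColor(np.array(a['pixels'],np.uint8),cv2.COLOR_RGB2GRAY)
for v in range(166,192,2):print(v,g[v,296:316].tolist())
for z in(80,100,120):print('pred tcp-0.6',z,proj(a,(657.9-.6*.56,-93.5-.6*.83,z)).round(1),proj(a,(658.2,-92.6,z)).round(1))
E
```

```text
62 [303.8 189.4]
80 [304.1 185.1]
200 [306.6 154.8]
166 [59, 60, 56, 55, 51, 42, 118, 133, 65, 111, 115, 112, 110, 60, 116, 141, 155, 152, 151, 151]
168 [59, 57, 58, 54, 50, 36, 174, 123, 104, 113, 115, 111, 102, 137, 156, 152, 151, 152, 152, 151]
170 [57, 57, 55, 54, 50, 41, 169, 144, 82, 86, 89, 99, 78, 135, 153, 152, 152, 153, 151, 150]
172 [57, 57, 57, 54, 46, 69, 170, 95, 108, 114, 113, 110, 100, 158, 154, 151, 149, 152, 193, 201]
174 [55, 55, 58, 55, 47, 71, 167, 100, 106, 111, 111, 106, 107, 158, 151, 150, 151, 115, 117, 89]
176 [55, 54, 51, 55, 68, 91, 96, 101, 110, 112, 109, 104, 105, 155, 152, 150, 151, 153, 155, 154]
178 [77, 85, 95, 93, 91, 90, 104, 104, 111, 110, 109, 101, 123, 154, 152, 149, 149, 149, 152, 165]
180 [92, 90, 91, 90, 89, 88, 102, 106, 109, 110, 108, 98, 134, 153, 151, 150, 150, 153, 153, 154]
182 [89, 89, 91, 91, 91, 89, 96, 108, 110, 110, 109, 98, 151, 156, 154, 151, 150, 150, 150, 151]
184 [88, 88, 91, 90, 91, 89, 101, 111, 112, 111, 112, 97, 78, 159, 155, 154, 151, 149, 150, 150]
186 [103, 105, 88, 89, 87, 83, 81, 89, 91, 98, 86, 83, 80, 155, 157, 152, 151, 150, 150, 150]
188 [155, 155, 101, 78, 78, 77, 71, 53, 51, 57, 69, 73, 76, 69, 86, 134, 155, 151, 150, 150]
190 [157, 154, 87, 80, 81, 61, 42, 45, 47, 45, 42, 40, 90, 79, 72, 62, 134, 155, 152, 150]
pred tcp-0.6 80 [304.3 185.3] [304.1 185.1]
pred tcp-0.6 100 [304.7 180.5] [304.5 180.2]
pred tcp-0.6 120 [305.1 175.5] [304.9 175.3]
```

```bash

python3 -m handwheel '[[[0,0,0],[0.0008,0,0.005],1],[[0,0,0],[0,0,0.005],1],[[0,0,0],[0,0,0.004],1],[[0,0,0],[0,0,0.002],1],[[0,0,0],[0,0,0],1]]'
python3 -m handwheel '[[[0,0,0],[0,0,0.002],1],[[0,0,0],[0,0,0.002],1],[[0,0,0],[0,0,0.002],1],[[0,0,0],[0,0,0.002],1],[[0,0,0],[0,0,0],1]]'
python3 rd.py
```

```text
clock: 5.45
eef_pos: [657.5, -92.2, 139.4]
tool_rot: [-3.14, 0.001, 0.979]
force: [-0.4, -0.3, -1.9]
width: 18.4
gripper_force: 59.2
clock: 5.87
eef_pos: [658.6, -93.1, 132.2]
tool_rot: [3.14, 0.0, 0.978]
force: [1.9, -1.4, -3.1]
width: 18.5
gripper_force: 59.1
t 5.87 p [658.6 -93.1 132.2] rpy [1.7991e+02 2.0000e-02 5.6060e+01] w 18.5 gf 59.1 F [ 1.86 -1.43 -3.08] T [-0.619 -0.371  0.023] q [ 0.18  0.76 -0.15  1.56  0.14  0.83 -0.61]
```

```bash

python3 -m handwheel '[[[0,0,0],[0,0.0005,0.003],1],[[0,0,0],[0,0,0.003],1],[[0,0,0],[0,0,0.003],1],[[0,0,0],[0,0,0.003],1],[[0,0,0],[0,0,0],1]]'
python3 rd.py
```

```text
clock: 6.28
eef_pos: [658.7, -93.0, 119.7]
tool_rot: [3.141, 0.0, 0.979]
force: [2.8, -3.5, -5.0]
width: 18.5
gripper_force: 58.9
t 6.28 p [658.7 -93.  119.7] rpy [1.7997e+02 3.0000e-02 5.6070e+01] w 18.5 gf 58.9 F [ 2.76 -3.5  -4.96] T [-0.963 -0.651 -0.019] q [ 0.18  0.78 -0.15  1.57  0.14  0.81 -0.61]
```

```bash

python3 -m handwheel '[[[0,0,0],[-0.0002,0.0006,0.003],1],[[0,0,0],[0,0,0.004],1],[[0,0,0],[0,0,0.004],1],[[0,0,0],[0,0,0.004],1],[[0,0,0],[0,0,0],1]]'
python3 rd.py
python3 -m handwheel '[[[0,0,0],[0,0.0003,0.003],1],[[0,0,0],[0,0,0.003],1],[[0,0,0],[0,0,0.003],1],[[0,0,0],[0,0,0.002],1],[[0,0,0],[0,0,0],1]]'
python3 rd.py
```

```text
clock: 6.7
eef_pos: [658.7, -93.2, 104.2]
tool_rot: [-3.141, 0.0, 0.979]
force: [1.7, -3.2, -6.2]
width: 18.4
gripper_force: 58.9
t 6.7 p [658.7 -93.2 104.2] rpy [-1.7997e+02  3.0000e-02  5.6080e+01] w 18.4 gf 58.9 F [ 1.73 -3.16 -6.18] T [-0.978 -0.593 -0.036] q [ 0.18  0.8  -0.14  1.57  0.15  0.78 -0.62]
clock: 7.12
eef_pos: [658.9, -93.2, 93.7]
tool_rot: [-3.141, 0.0, 0.979]
force: [1.1, -2.5, -5.8]
width: 18.4
gripper_force: 59.0
t 7.12 p [658.9 -93.2  93.7] rpy [-1.7997e+02  2.0000e-02  5.6080e+01] w 18.4 gf 59.0 F [ 1.14 -2.54 -5.83] T [-0.94  -0.325  0.039] q [ 0.18  0.81 -0.14  1.58  0.15  0.76 -0.62]
```

Bottom is at about 16 mm, so about 4 mm remains. I'll lower until the force shows it seated, then release.

```bash

python3 -m handwheel '[[[0,0,0],[0,0.0003,0.002],1],[[0,0,0],[0,0,0.0015],1],[[0,0,0],[0,0,0.001],1],[[0,0,0],[0,0,0],1]]'
python3 rd.py
```

```text
clock: 7.45
eef_pos: [659.3, -93.2, 89.7]
tool_rot: [-3.141, -0.0, 0.979]
force: [-0.4, -2.9, -2.3]
width: 18.4
gripper_force: 59.2
t 7.45 p [659.3 -93.2  89.7] rpy [-179.99   -0.     56.09] w 18.4 gf 59.2 F [-0.41 -2.87 -2.29] T [-0.782 -0.118  0.02 ] q [ 0.18  0.82 -0.14  1.58  0.15  0.76 -0.62]
```

```bash

python3 -m handwheel '[[[0,0,0],[0,0,0.001],1],[[0,0,0],[0,0,0.001],1],[[0,0,0],[0,0,0],1]]'
python3 -m handwheel '[[[0,0,0],[0,0,0],0],[[0,0,0],[0,0,0],0],[[0,0,0],[0,0,0],0],[[0,0,0],[0,0,0],0],[[0,0,0],[0,0,0],0]]'
python3 -m handwheel '[[[0,0,0],[0,0,0],0],[[0,0,0],[0,0,0],0],[[0,0,0],[0,0,-0.03],0],[[0,0,0],[0,0,-0.04],0],[[0,0,0],[0,0,-0.04],0]]'
python3 -m handwheel '[[[0,0,0],[0,0,-0.03],0],[[0,0,-7],[0,0,0],0],[[0,0,-7],[0,0,0],0],[[0,0,-7],[0,0,0],0],[[0,0,-7],[0,0,0],0]]'
python3 rd.py 457.4 162.9 220 168.9
python3 -c "
from h import *
a=grab('side','s3.png')
i=cv2.imread('pics/s3.png')
cv2.imwrite('pics/c3.png',cv2.resize(i[130:230,245:365],None,fx=5,fy=5,interpolation=cv2.INTER_CUBIC))"
```

```text
clock: 7.7
eef_pos: [659.6, -93.1, 89.6]
tool_rot: [3.141, -0.0, 0.979]
force: [-3.2, -2.3, 10.1]
width: 18.6
gripper_force: 60.5
clock: 8.12
eef_pos: [659.4, -92.7, 87.6]
tool_rot: [-3.141, -0.0, 0.979]
force: [0.1, -1.0, 0.1]
width: 77.3
gripper_force: 0.0
clock: 8.53
eef_pos: [658.4, -93.1, 197.9]
tool_rot: [-3.139, 0.001, 0.979]
force: [0.9, -0.3, -0.3]
width: 85.7
gripper_force: 0.0
clock: 8.95
eef_pos: [659.4, -93.3, 228.2]
tool_rot: [3.141, 0.0, 1.474]
force: [0.2, -0.0, -0.9]
width: 85.5
gripper_force: 0.0
t 8.95 p [659.4 -93.3 228.2] rpy [1.7997e+02 1.0000e-02 8.4430e+01] w 85.5 gf 0.0 F [ 0.18 -0.03 -0.87] T [ 0.071  0.017 -0.   ] q [ 0.27  0.67 -0.3   1.47  0.21  1.04 -0.17]
shift tool m [ 0.2353 -0.2259  0.008 ] turn deg [ 2.000e-02  3.000e-02 -8.447e+01]
shift after turn [0.2475 0.2125 0.0082]
```

View pics/c3.png

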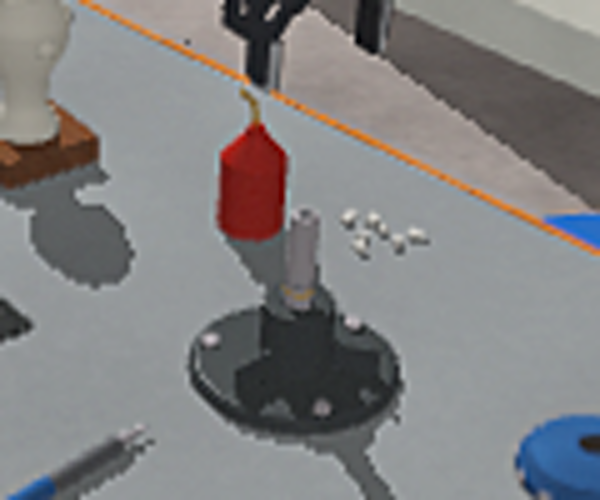

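The spindle stands home, with its band at the hub top and its upper end at (305.8,172.6), matching z=132. Now to the nearest case, at (457,163) and 169°.

```bash

python3 -m handwheel '[[[0,0,0],[0.0261,-0.0251,0],0],[[0,0,0],[0.0261,-0.0251,0],0],[[0,0,0],[0.0261,-0.0251,0],0],[[0,0,0],[0.0261,-0.0251,0],0],[[0,0,0],[0.0261,-0.0251,0],0]]'
python3 -m handwheel '[[[0,0,0],[0.0261,-0.0251,0],0],[[0,0,0],[0.0261,-0.0251,0],0],[[0,0,0],[0.0261,-0.0251,0],0],[[0,0,0],[0.0265,-0.0251,0],0],[[0,0,-7],[0,0,0],0]]'
python3 -m handwheel '[[[0,0,-7],[0,0,0.01],0],[[0,0,-7],[0,0,0.01],0],[[0,0,-7],[0,0,0.01],0],[[0,0,-7],[0,0,0.01],0],[[0,0,-7],[0,0,0.01],0]]'
python3 -m handwheel '[[[0,0,-7],[0,0,0.01],0],[[0,0,-7],[0,0,0.01],0],[[0,0,-7],[0,0,0.01],0],[[0,0,-7],[0,0,0.01],0],[[0,0,-7],[0,0,0.01],0]]'
python3 -m handwheel '[[[0,0,-7],[0,0,0],0],[[0,0,0],[0,0,0],0],[[0,0,0],[0,0,0],0]]'
python3 rd.py 457.2 163 12 168.9
```

```text
clock: 9.42
eef_pos: [546.8, 50.5, 227.9]
tool_rot: [3.141, -0.0, 1.464]
force: [0.4, 0.6, 0.5]
width: 85.0
gripper_force: 0.0
clock: 9.83
eef_pos: [453.8, 171.5, 228.4]
tool_rot: [-3.14, -0.004, 1.598]
force: [0.9, 1.0, -0.3]
width: 85.4
gripper_force: 0.0
clock: 10.25
eef_pos: [459.1, 164.1, 177.5]
tool_rot: [3.141, 0.0, 2.204]
force: [-0.1, 0.3, -0.1]
width: 85.2
gripper_force: 0.0
clock: 10.67
eef_pos: [459.2, 164.0, 127.4]
tool_rot: [3.141, 0.0, 2.814]
force: [-0.4, -0.6, 0.5]
width: 85.7
gripper_force: 0.0
clock: 10.92
eef_pos: [459.1, 164.0, 127.8]
tool_rot: [3.141, -0.0, 2.928]
force: [0.2, -0.1, -0.4]
width: 85.5
gripper_force: 0.0
t 10.92 p [459.1 164.  127.8] rpy [ 1.7998e+02 -2.0000e-02  1.6777e+02] w 85.5 gf 0.0 F [ 0.18 -0.1  -0.36] T [ 0.006 -0.007 -0.023] q [ 0.03  0.63 -0.64  2.05  0.62  0.65  0.33]
shift tool m [ 0.0016 -0.0014  0.1158] turn deg [ 0.02 -0.02 -1.13]
shift after turn [ 0.0016 -0.0014  0.1158]
```

```bash

python3 -m handwheel '[[[0,0,-1.1],[0.0016,-0.0014,0.03],0],[[0,0,0],[0,0,0.03],0],[[0,0,0],[0,0,0.03],0],[[0,0,0],[0,0,0.02],0],[[0,0,0],[0,0,0.005],0]]'
python3 -m handwheel '[[[0,0,0],[0,0,0],0.6],[[0,0,0],[0,0,0],1],[[0,0,0],[0,0,0],1],[[0,0,0],[0,0,0],1],[[0,0,0],[0,0,0],1]]'
python3 rd.py
```

```text
clock: 11.33
eef_pos: [456.0, 162.3, 10.7]
tool_rot: [-3.139, -0.002, 2.949]
force: [0.2, -0.4, 0.0]
width: 85.5
gripper_force: 0.0
clock: 11.75
eef_pos: [457.8, 162.6, 14.3]
tool_rot: [3.142, 0.002, 2.951]
force: [-0.6, -1.7, 6.9]
width: 55.4
gripper_force: 65.4
t 11.75 p [457.8 162.6  14.3] rpy [1.8000e+02 1.1000e-01 1.6909e+02] w 55.4 gf 65.4 F [-0.63 -1.67  6.88] T [-0.597  0.373 -0.066] q [-0.13  0.81 -0.41  2.11  0.86  0.39  0.14]
```

```bash

python3 -m handwheel '[[[0,0,0],[0,0,-0.02],1],[[0,0,0],[0,0,-0.035],1],[[0,0,0],[0,0,-0.035],1],[[0,0,0],[0,0,-0.03],1],[[0,0,0],[0,0,0],1]]'
python3 -m handwheel '[[[0,0,0],[0,0,0],1],[[0,0,0],[0,0,0],1]]' >/dev/null
python3 rd.py
python3 -m handwheel '[[[0,7,0],[0,0,0],1],[[0,7,0],[0,0,0],1],[[0,5,0],[0,0,0],1],[[0,0,0],[0,0,0],1],[[0,0,0],[0,0,0],1]]'
python3 -m handwheel '[[[0,0,0],[0,0,0],1],[[0,0,0],[0,0,0],1],[[0,-7,0],[0,0,0],1],[[0,-7,0],[0,0,0],1],[[0,-5,0],[0,0,0],1]]'
python3 -m handwheel '[[[0,0,0],[0,0,0],1],[[0,0,0],[0,0,0],1],[[0,0,0],[0,0,0],1]]' >/dev/null
python3 rd.py
python3 -m handwheel '[[[0,-7,0],[0,0,0],1],[[0,-7,0],[0,0,0],1],[[0,-5,0],[0,0,0],1],[[0,0,0],[0,0,0],1],[[0,0,0],[0,0,0],1]]'
python3 -m handwheel '[[[0,0,0],[0,0,0],1],[[0,0,0],[0,0,0],1],[[0,7,0],[0,0,0],1],[[0,7,0],[0,0,0],1],[[0,5,0],[0,0,0],1]]'
python3 -m handwheel '[[[0,0,0],[0,0,0],1],[[0,0,0],[0,0,0],1],[[0,0,0],[0,0,0],1]]' >/dev/null
python3 rd.py
```

```text
clock: 12.17
eef_pos: [460.3, 165.0, 138.3]
tool_rot: [3.135, 0.009, 2.952]
force: [0.1, 0.7, -3.1]
width: 55.5
gripper_force: 65.8
t 12.33 p [456.9 162.2 132.6] rpy [-179.96    0.    169.13] w 55.3 gf 65.8 F [ 0.    0.37 -3.22] T [ 0.016  0.03  -0.069] q [ 0.04  0.63 -0.66  2.05  0.62  0.67  0.35]
clock: 12.75
eef_pos: [456.8, 162.2, 130.4]
tool_rot: [-3.14, -0.334, 2.95]
force: [-0.5, -0.0, -2.8]
width: 55.2
gripper_force: 65.6
clock: 13.17
eef_pos: [454.8, 164.0, 133.8]
tool_rot: [3.14, 0.004, 2.956]
force: [-0.7, -0.8, -3.5]
width: 55.1
gripper_force: 65.6
t 13.42 p [457.8 163.2 133.4] rpy [1.800e+02 3.000e-02 1.692e+02] w 54.9 gf 65.7 F [ 0.61 -0.01 -3.19] T [-0.01  -0.076  0.015] q [ 0.04  0.63 -0.66  2.05  0.62  0.67  0.36]
clock: 13.83
eef_pos: [460.8, 161.6, 130.7]
tool_rot: [-3.131, 0.269, 2.955]
force: [0.7, -0.5, -3.5]
width: 55.1
gripper_force: 65.8
clock: 14.25
eef_pos: [464.2, 157.1, 129.9]
tool_rot: [-3.123, 0.04, 2.944]
force: [1.7, -0.9, -3.2]
width: 55.3
gripper_force: 65.7
t 14.5 p [463.7 155.8 128.7] rpy [-178.71    2.67  168.57] w 55.3 gf 65.8 F [-0.22 -0.49 -3.27] T [0.065 0.154 0.036] q [-0.02  0.61 -0.57  2.07  0.65  0.62  0.31]
```

```bash

cat > tq.py <<'E'
import sys
from h import *
# project torque reading about tool y
import json
s=ctrl.read_state();rot=R.from_euler('xyz',s['tool_rot'])
print('Ttool',rot.inv().apply(s['torque']).round(3),'Fz',s['force'][2].round(2))
E
for i in 1 2 3 4 5 6; do python3 -m handwheel '[[[0,0,0],[0,0,0],1]]' >/dev/null; python3 tq.py; done
python3 rd.py 457.2 163 130 169
```

```text
Ttool [-0.132  0.163  0.003] Fz -2.82
Ttool [-0.083  0.108  0.035] Fz -2.91
Ttool [-0.064  0.054  0.005] Fz -3.22
Ttool [-0.093  0.097 -0.018] Fz -2.91
Ttool [-0.038  0.1    0.024] Fz -3.34
Ttool [-0.02   0.08  -0.025] Fz -3.55
t 15.0 p [464.  157.2 129.2] rpy [-178.72    2.69  168.74] w 55.1 gf 65.8 F [ 0.47 -0.71 -3.55] T [0.034 0.075 0.024] q [-0.03  0.61 -0.57  2.07  0.65  0.62  0.32]
shift tool m [ 0.0078  0.0044 -0.0013] turn deg [-1.28  2.68 -0.29]
shift after turn [ 0.0078  0.0044 -0.0008]
```

```bash

python3 -m handwheel '[[[-1.3,2.7,-0.3],[0,0,0],1],[[0,6,0],[0,0,0],1],[[0,6,0],[0,0,0],1],[[0,6,0],[0,0,0],1],[[0,0,0],[0,0,0],1]]'
python3 -m handwheel '[[[0,0,0],[0,0,0],1],[[0,0,0],[0,0,0],1],[[0,0,0],[0,0,0],1],[[0,-5,0],[0,0,0],1],[[0,-5,0],[0,0,0],1]]'
python3 -m handwheel '[[[0,-5,0],[0,0,0],1],[[0,-3,0],[0,0,0],1],[[0,0,0],[0,0,0],1],[[0,0,0],[0,0,0],1],[[0,0,0],[0,0,0],1]]'
for i in 1 2 3 4 5 6; do python3 -m handwheel '[[[0,0,0],[0,0,0],1]]' >/dev/null; python3 tq.py; done
python3 rd.py 457.2 163 130 169
```

```text
clock: 15.42
eef_pos: [468.3, 154.9, 126.7]
tool_rot: [3.14, -0.317, 2.942]
force: [2.6, 0.7, -3.4]
width: 54.8
gripper_force: 65.8
clock: 15.83
eef_pos: [464.3, 157.2, 129.3]
tool_rot: [3.14, -0.136, 2.949]
force: [-0.6, -0.0, -3.8]
width: 54.9
gripper_force: 65.8
clock: 16.25
eef_pos: [464.6, 157.2, 129.7]
tool_rot: [3.141, -0.0, 2.949]
force: [0.0, 0.2, -2.2]
width: 55.4
gripper_force: 65.9
Ttool [ 0.005 -0.023 -0.016] Fz -2.64
Ttool [0.039 0.012 0.014] Fz -2.77
Ttool [ 0.029 -0.005  0.023] Fz -2.51
Ttool [-0.003  0.026 -0.022] Fz -3.31
Ttool [-0.029 -0.057 -0.016] Fz -2.49
Ttool [-0.041  0.04  -0.034] Fz -3.58
t 16.75 p [464.2 156.7 128.9] rpy [ 1.7997e+02 -6.0000e-02  1.6893e+02] w 55.5 gf 65.9 F [-0.29 -0.88 -3.58] T [0.048 0.031 0.034] q [ 0.04  0.63 -0.62  2.04  0.6   0.65  0.39]
shift tool m [ 0.0081  0.0048 -0.0011] turn deg [ 0.03 -0.06 -0.07]
shift after turn [ 0.0081  0.0049 -0.0011]
```

```bash

python3 -m handwheel '[[[0,-4,0],[0,0,0],1],[[0,-4,0],[0,0,0],1],[[0,-4,0],[0,0,0],1],[[0,-4,0],[0,0,0],1],[[0,0,0],[0,0,0],1]]'
python3 -m handwheel '[[[0,0,0],[0,0,0],1],[[0,0,0],[0,0,0],1],[[0,0,0],[0,0,0],1],[[0,4,0],[0,0,0],1],[[0,4,0],[0,0,0],1]]'
python3 -m handwheel '[[[0,4,0],[0,0,0],1],[[0,4,0],[0,0,0],1],[[0,0,0],[0,0,0],1],[[0,0,0],[0,0,0],1],[[0,0,0],[0,0,0],1]]'
for i in 1 2 3 4 5 6; do python3 -m handwheel '[[[0,0,0],[0,0,0],1]]' >/dev/null; python3 tq.py; done
python3 rd.py 457.2 163 130 169
```

```text
clock: 17.17
eef_pos: [461.6, 158.5, 128.7]
tool_rot: [-3.138, 0.271, 2.957]
force: [-0.7, -0.2, -3.0]
width: 54.8
gripper_force: 65.9
clock: 17.58
eef_pos: [464.1, 156.7, 128.8]
tool_rot: [-3.14, 0.137, 2.95]
force: [1.3, -1.5, -4.5]
width: 54.9
gripper_force: 65.7
clock: 18.0
eef_pos: [464.9, 155.0, 128.3]
tool_rot: [-3.14, 0.003, 2.946]
force: [0.0, 0.2, -2.9]
width: 55.1
gripper_force: 65.8
Ttool [-0.037  0.029 -0.003] Fz -2.72
Ttool [-0.054  0.015  0.02 ] Fz -2.8
Ttool [ 0.012  0.007 -0.015] Fz -4.17
Ttool [-0.014  0.033  0.01 ] Fz -3.26
Ttool [0.022 0.044 0.045] Fz -4.13
Ttool [-0.033  0.027  0.033] Fz -2.33
t 18.5 p [465.1 156.3 128.7] rpy [-179.87    0.2   168.94] w 54.9 gf 65.8 F [ 0.11 -0.83 -2.33] T [ 0.037  0.02  -0.033] q [ 0.02  0.63 -0.6   2.04  0.59  0.64  0.4 ]
shift tool m [ 0.009   0.0051 -0.0014] turn deg [-0.13  0.2  -0.06]
shift after turn [ 0.009   0.0051 -0.0013]
```

Torque about the tool y axis barely changes between the ends (0.00 vs 0.026, against 0.13 expected), so this case is silent. I'll put it back.

```bash

python3 -m handwheel '[[[0,0,0],[0.009,0.005,0],1],[[0,0,0],[0,0,0.03],1],[[0,0,0],[0,0,0.03],1],[[0,0,0],[0,0,0.03],1],[[0,0,0],[0,0,0.015],1]]'
python3 -m handwheel '[[[0,0,0],[0,0,0.005],1],[[0,0,0],[0,0,0],1],[[0,0,0],[0,0,0.002],1],[[0,0,0],[0,0,0.002],1],[[0,0,0],[0,0,0],1]]'
python3 rd.py 457.2 163 14.3 169
```

```text
clock: 18.92
eef_pos: [455.7, 162.5, 21.1]
tool_rot: [-3.138, 0.0, 2.948]
force: [0.4, -0.3, -3.1]
width: 54.9
gripper_force: 65.5
clock: 19.33
eef_pos: [458.3, 162.7, 15.3]
tool_rot: [-3.141, 0.005, 2.947]
force: [-0.0, -0.7, -3.8]
width: 55.3
gripper_force: 65.6
t 19.33 p [458.3 162.7  15.3] rpy [-179.95    0.26  168.87] w 55.3 gf 65.6 F [-0.01 -0.73 -3.84] T [-0.011  0.012  0.016] q [-0.16  0.8  -0.37  2.11  0.81  0.37  0.19]
shift tool m [0.0012 0.0001 0.001 ] turn deg [-0.05  0.26 -0.13]
shift after turn [0.0012 0.0001 0.001 ]
```

```bash

python3 -m handwheel '[[[0,0,0],[0,0,0.001],1],[[0,0,0],[0,0,0],1],[[0,0,0],[0,0,0],0],[[0,0,0],[0,0,0],0],[[0,0,0],[0,0,0],0]]'
python3 -m handwheel '[[[0,0,0],[0,0,0],0],[[0,0,0],[0,0,0],0],[[0,0,0],[0,0,-0.03],0],[[0,0,0],[0,0,-0.04],0],[[0,0,0],[0,0,-0.04],0]]'
python3 -m handwheel '[[[0,0,0],[-0.002,0.028,0],0],[[0,0,0],[-0.002,0.028,0],0],[[0,0,0],[-0.002,0.028,0],0],[[0,0,0],[-0.002,0.028,0],0],[[0,0,-4.3],[0,0,0],0]]'
python3 -m handwheel '[[[0,0,0],[0,0,0],0],[[0,0,0],[0,0,0],0],[[0,0,0],[0,0,0],0]]'
python3 rd.py 487 271 12 173.2
```

```text
clock: 19.75
eef_pos: [457.9, 162.5, 13.8]
tool_rot: [-3.14, 0.004, 2.948]
force: [-0.4, 0.1, 0.2]
width: 85.2
gripper_force: 0.0
clock: 20.17
eef_pos: [456.1, 162.4, 124.1]
tool_rot: [-3.138, -0.0, 2.949]
force: [0.9, 0.1, 0.1]
width: 85.5
gripper_force: 0.0
clock: 20.58
eef_pos: [487.7, 278.5, 124.4]
tool_rot: [3.136, 0.005, 3.028]
force: [-0.6, 1.9, -0.1]
width: 85.1
gripper_force: 0.0
clock: 20.83
eef_pos: [486.5, 269.5, 123.0]
tool_rot: [-3.138, 0.002, 3.02]
force: [0.3, -0.3, -0.5]
width: 85.2
gripper_force: 0.0
t 20.83 p [486.5 269.5 123. ] rpy [-1.7977e+02  1.3000e-01  1.7304e+02] w 85.2 gf 0.0 F [ 0.29 -0.26 -0.5 ] T [-0.043 -0.034 -0.008] q [-0.17  0.71 -0.62  1.87  0.59  0.75  0.33]
shift tool m [-0.     0.002  0.111] turn deg [-0.23  0.13 -0.16]
shift after turn [-0.0003  0.0016  0.111 ]
```

```bash

python3 -m handwheel '[[[-0.2,0.1,0],[0,0.001,0.03],0],[[0,0,0],[0,0,0.03],0],[[0,0,0],[0,0,0.03],0],[[0,0,0],[0,0,0.016],0],[[0,0,0],[0,0,0.004],0]]'
python3 -m handwheel '[[[0,0,0],[0,0,0],0.6],[[0,0,0],[0,0,0],1],[[0,0,0],[0,0,0],1],[[0,0,0],[0,0,0],1],[[0,0,0],[0,0,0],1]]'
python3 rd.py
python3 -m handwheel '[[[0,0,0],[0,0,-0.02],1],[[0,0,0],[0,0,-0.035],1],[[0,0,0],[0,0,-0.035],1],[[0,0,0],[0,0,-0.03],1],[[0,0,0],[0,0,0],1]]'
python3 -m handwheel '[[[0,0,0],[0,0,0],1],[[0,0,0],[0,0,0],1],[[0,4,0],[0,0,0],1],[[0,4,0],[0,0,0],1],[[0,4,0],[0,0,0],1]]'
python3 -m handwheel '[[[0,4,0],[0,0,0],1],[[0,0,0],[0,0,0],1],[[0,0,0],[0,0,0],1],[[0,0,0],[0,0,0],1],[[0,0,0],[0,0,0],1]]'
python3 -m handwheel '[[[0,-4,0],[0,0,0],1],[[0,-4,0],[0,0,0],1],[[0,-4,0],[0,0,0],1],[[0,-4,0],[0,0,0],1],[[0,0,0],[0,0,0],1]]'
python3 -m handwheel '[[[0,0,0],[0,0,0],1],[[0,0,0],[0,0,0],1]]'>/dev/null
for i in 1 2 3 4 5 6; do python3 -m handwheel '[[[0,0,0],[0,0,0],1]]' >/dev/null; python3 tq.py; done
python3 rd.py 487 271 130 173.2
```

```text
clock: 21.25
eef_pos: [485.4, 269.3, 10.5]
tool_rot: [-3.138, -0.003, 3.021]
force: [-0.4, -0.2, 0.6]
width: 85.4
gripper_force: 0.0
clock: 21.67
eef_pos: [488.0, 272.2, 14.8]
tool_rot: [3.139, 0.003, 3.022]
force: [-0.7, -0.5, 7.0]
width: 55.1
gripper_force: 65.2
t 21.67 p [488.  272.2  14.8] rpy [179.88   0.19 173.15] w 55.1 gf 65.2 F [-0.65 -0.51  6.99] T [-0.46   0.189 -0.063] q [-0.26  0.87 -0.47  1.92  0.75  0.54  0.2 ]
clock: 22.08
eef_pos: [489.8, 274.8, 139.3]
tool_rot: [3.133, 0.009, 3.023]
force: [0.1, 1.2, -2.9]
width: 55.3
gripper_force: 64.9
clock: 22.5
eef_pos: [485.9, 271.4, 132.1]
tool_rot: [-3.142, -0.213, 3.024]
force: [0.3, -0.4, -2.8]
width: 55.0
gripper_force: 64.7
clock: 22.92
eef_pos: [485.5, 272.3, 133.2]
tool_rot: [3.141, -0.278, 3.025]
force: [-0.5, 0.5, -2.1]
width: 54.7
gripper_force: 64.6
clock: 23.33
eef_pos: [482.7, 273.3, 134.8]
tool_rot: [3.141, 0.003, 3.03]
force: [-1.3, -0.4, -1.1]
width: 55.2
gripper_force: 64.8
Ttool [ 0.025 -0.003 -0.023] Fz -2.76
Ttool [-0.008  0.049  0.005] Fz -2.41
Ttool [ 0.016  0.023 -0.032] Fz -1.81
Ttool [-0.     0.02  -0.013] Fz -2.05
Ttool [ 0.037  0.035 -0.011] Fz -2.07
Ttool [0.023 0.008 0.026] Fz -2.47
t 24.0 p [487.  271.8 133.2] rpy [1.7993e+02 5.0000e-02 1.7317e+02] w 55.3 gf 64.8 F [-0.33 -0.4  -2.47] T [-0.021  0.011 -0.026] q [-0.16  0.7  -0.63  1.86  0.58  0.77  0.34]
shift tool m [-0.0001 -0.0008  0.0032] turn deg [ 0.07  0.05 -0.03]
shift after turn [-0.0001 -0.0008  0.0032]
```

Weight is about 0.235 kg, less than any case with the ball (0.325 kg or more), and there's no moment, so this one is silent too. I'll put it back and go to case 1 (502,395.5, 174.8°).

```bash

python3 -m handwheel '[[[0,0,0],[0,-0.001,0.02],1],[[0,0,0],[0,0,0.03],1],[[0,0,0],[0,0,0.03],1],[[0,0,0],[0,0,0.02],1],[[0,0,0],[0,0,0.012],1]]'
python3 -m handwheel '[[[0,0,0],[0,0,0.003],1],[[0,0,0],[0,0,0],1],[[0,0,0],[0,0,0.002],1],[[0,0,0],[0,0,0.001],1],[[0,0,0],[0,0,0],1]]'
python3 rd.py 487 271 14.8 173.2
```

```text
clock: 24.42
eef_pos: [485.9, 270.1, 19.0]
tool_rot: [-3.141, -0.001, 3.023]
force: [0.5, -0.3, -1.3]
width: 55.1
gripper_force: 64.7
clock: 24.83
eef_pos: [487.7, 271.4, 16.3]
tool_rot: [3.139, 0.003, 3.023]
force: [0.4, -1.2, -1.7]
width: 55.3
gripper_force: 64.7
t 24.83 p [487.7 271.4  16.3] rpy [1.7987e+02 1.5000e-01 1.7318e+02] w 55.3 gf 64.7 F [ 0.38 -1.17 -1.71] T [0.025 0.027 0.055] q [-0.26  0.86 -0.48  1.92  0.75  0.54  0.2 ]
shift tool m [ 0.0006 -0.0005  0.0015] turn deg [ 0.13  0.15 -0.02]
shift after turn [ 0.0006 -0.0005  0.0015]
```

```bash

python3 -m handwheel '[[[0,0,0],[0,0,0.001],1],[[0,0,0],[0,0,0.0005],1],[[0,0,0],[0,0,0],0],[[0,0,0],[0,0,0],0],[[0,0,0],[0,0,0],0]]'
python3 -m handwheel '[[[0,0,0],[0,0,0],0],[[0,0,0],[0,0,0],0],[[0,0,0],[0,0,-0.03],0],[[0,0,0],[0,0,-0.04],0],[[0,0,0],[0,0,-0.04],0]]'
python3 -m handwheel '[[[0,0,0],[0,0.031,0],0],[[0,0,0],[0,0.031,0],0],[[0,0,0],[0,0.031,0],0],[[0,0,0],[0,0.031,0],0],[[0,0,-1.6],[0,0,0],0]]'
python3 -m handwheel '[[[0,0,0],[0,0,0],0],[[0,0,0],[0,0,0],0],[[0,0,0],[0,0,0],0]]'
python3 rd.py 502 395.5 12 174.8
```

```text
clock: 25.25
eef_pos: [487.2, 271.1, 14.1]
tool_rot: [3.14, 0.002, 3.023]
force: [0.3, 0.8, 0.2]
width: 85.0
gripper_force: 0.0
clock: 25.67
eef_pos: [485.7, 270.5, 124.2]
tool_rot: [-3.141, -0.002, 3.023]
force: [1.5, 1.0, 0.6]
width: 85.5
gripper_force: 0.0
clock: 26.08
eef_pos: [500.1, 402.4, 124.9]
tool_rot: [3.132, 0.001, 3.057]
force: [-1.1, 1.5, 0.5]
width: 85.2
gripper_force: 0.0
clock: 26.33
eef_pos: [501.7, 392.2, 123.5]
tool_rot: [-3.141, 0.001, 3.049]
force: [0.8, 0.2, -0.5]
width: 85.5
gripper_force: 0.0
t 26.33 p [501.7 392.2 123.5] rpy [-1.7995e+02  6.0000e-02  1.7470e+02] w 85.5 gf 0.0 F [ 0.82  0.22 -0.47] T [-0.011 -0.024 -0.032] q [-0.35  0.81 -0.62  1.64  0.58  0.88  0.28]
shift tool m [1.000e-04 3.400e-03 1.115e-01] turn deg [-0.05  0.06 -0.1 ]
shift after turn [0.     0.0033 0.1115]
```

```bash

python3 -m handwheel '[[[0,0,0],[0,0.002,0.03],0],[[0,0,0],[0,0,0.03],0],[[0,0,0],[0,0,0.03],0],[[0,0,0],[0,0,0.016],0],[[0,0,0],[0,0,0.004],0]]'
python3 -m handwheel '[[[0,0,0],[0,0,0],0.6],[[0,0,0],[0,0,0],1],[[0,0,0],[0,0,0],1],[[0,0,0],[0,0,0],1],[[0,0,0],[0,0,0],1]]'
python3 rd.py
python3 -m handwheel '[[[0,0,0],[0,0,-0.02],1],[[0,0,0],[0,0,-0.035],1],[[0,0,0],[0,0,-0.035],1],[[0,0,0],[0,0,-0.03],1],[[0,0,0],[0,0,0],1]]'
python3 -m handwheel '[[[0,0,0],[0,0,0],1],[[0,0,0],[0,0,0],1],[[0,4,0],[0,0,0],1],[[0,4,0],[0,0,0],1],[[0,4,0],[0,0,0],1]]'
python3 -m handwheel '[[[0,4,0],[0,0,0],1],[[0,0,0],[0,0,0],1],[[0,0,0],[0,0,0],1],[[0,0,0],[0,0,0],1],[[0,0,0],[0,0,0],1]]'
python3 -m handwheel '[[[0,-4,0],[0,0,0],1],[[0,-4,0],[0,0,0],1],[[0,-4,0],[0,0,0],1],[[0,-4,0],[0,0,0],1],[[0,0,0],[0,0,0],1]]'
python3 -m handwheel '[[[0,0,0],[0,0,0],1],[[0,0,0],[0,0,0],1]]'>/dev/null
for i in 1 2 3 4 5 6; do python3 -m handwheel '[[[0,0,0],[0,0,0],1]]' >/dev/null; python3 tq.py; done
python3 rd.py 502 395.5 130 174.8
```

```text
clock: 26.75
eef_pos: [500.7, 392.5, 10.6]
tool_rot: [-3.137, -0.002, 3.049]
force: [0.3, -0.6, 0.8]
width: 85.4
gripper_force: 0.0
clock: 27.17
eef_pos: [503.0, 396.2, 15.8]
tool_rot: [3.14, 0.003, 3.05]
force: [-0.8, -1.1, 6.3]
width: 54.9
gripper_force: 66.5
t 27.17 p [503.  396.2  15.8] rpy [179.89   0.2  174.75] w 54.9 gf 66.5 F [-0.77 -1.09  6.3 ] T [-0.67   0.108 -0.089] q [-0.4   0.95 -0.53  1.68  0.69  0.71  0.19]
clock: 27.58
eef_pos: [504.1, 399.8, 140.9]
tool_rot: [3.131, 0.009, 3.051]
force: [0.1, 2.3, -3.8]
width: 54.8
gripper_force: 66.8
clock: 28.0
eef_pos: [500.7, 395.2, 132.4]
tool_rot: [-3.141, -0.213, 3.052]
force: [0.2, 0.6, -3.8]
width: 55.8
gripper_force: 66.9
clock: 28.42
eef_pos: [500.0, 396.6, 133.9]
tool_rot: [3.141, -0.278, 3.053]
force: [-0.6, 1.3, -2.6]
width: 55.1
gripper_force: 67.0
clock: 28.83
eef_pos: [496.6, 398.2, 135.8]
tool_rot: [3.14, 0.002, 3.059]
force: [-1.3, 0.5, -2.3]
width: 55.1
gripper_force: 67.2
Ttool [ 0.005  0.018 -0.011] Fz -3.37
Ttool [-0.008  0.061  0.003] Fz -3.88
Ttool [0.04  0.037 0.002] Fz -3.52
Ttool [-0.012  0.09   0.058] Fz -4.58
Ttool [-0.02   0.011  0.032] Fz -3.18
Ttool [0.019 0.057 0.046] Fz -3.75
t 29.5 p [501.8 395.9 133.8] rpy [1.7993e+02 5.0000e-02 1.7477e+02] w 55.2 gf 67.2 F [-0.6   0.68 -3.75] T [-0.014  0.058 -0.046] q [-0.35  0.8  -0.63  1.63  0.57  0.9   0.28]
shift tool m [-0.0002 -0.0004  0.0038] turn deg [ 0.07  0.05 -0.03]
shift after turn [-0.0002 -0.0004  0.0038]
```

```bash

python3 -m handwheel '[[[0,-4,0],[0,0,0],1],[[0,-4,0],[0,0,0],1],[[0,-4,0],[0,0,0],1],[[0,-4,0],[0,0,0],1],[[0,0,0],[0,0,0],1]]'
python3 -m handwheel '[[[0,0,0],[0,0,0],1],[[0,0,0],[0,0,0],1],[[0,0,0],[0,0,0],1],[[0,0,0],[0,0,0],1],[[0,4,0],[0,0,0],1]]'
python3 -m handwheel '[[[0,4,0],[0,0,0],1],[[0,4,0],[0,0,0],1],[[0,4,0],[0,0,0],1],[[0,0,0],[0,0,0],1],[[0,0,0],[0,0,0],1]]'
python3 -m handwheel '[[[0,0,0],[0,0,0],1]]' >/dev/null
for i in 1 2 3 4 5 6; do python3 -m handwheel '[[[0,0,0],[0,0,0],1]]' >/dev/null; python3 tq.py; done
python3 rd.py 502 395.5 130 174.8
```

```text
clock: 29.92
eef_pos: [497.3, 398.1, 133.9]
tool_rot: [3.141, 0.28, 3.058]
force: [-2.1, 0.0, -3.2]
width: 55.4
gripper_force: 67.2
clock: 30.33
eef_pos: [498.5, 397.2, 133.4]
tool_rot: [3.141, 0.207, 3.055]
force: [-0.7, -0.7, -4.5]
width: 55.0
gripper_force: 67.6
clock: 30.75
eef_pos: [503.8, 394.3, 133.2]
tool_rot: [3.141, 0.002, 3.046]
force: [-0.7, -0.3, -4.2]
width: 55.1
gripper_force: 67.5
Ttool [ 0.    -0.044  0.01 ] Fz -3.54
Ttool [-0.026 -0.013  0.013] Fz -3.77
Ttool [-0.033 -0.015  0.03 ] Fz -3.94
Ttool [ 0.019 -0.038  0.023] Fz -3.06
Ttool [-0.004 -0.049 -0.031] Fz -3.19
Ttool [-0.003 -0.085  0.012] Fz -3.95
t 31.33 p [501.5 396.1 134.1] rpy [1.7994e+02 9.0000e-02 1.7482e+02] w 55.2 gf 67.5 F [-0.36 -0.11 -3.95] T [-0.004 -0.085 -0.012] q [-0.35  0.8  -0.62  1.63  0.56  0.9   0.29]
shift tool m [-0.0005 -0.0006  0.0041] turn deg [0.06 0.09 0.02]
shift after turn [-0.0005 -0.0006  0.0041]
```

The end-to-end moment shifts with the rocking direction (+0.046 then −0.041), and the weight of about 0.38 kg agrees. This case rattles. I'll rock once more to confirm, then raise it.

```bash

python3 -m handwheel '[[[0,4,0],[0,0,0],1],[[0,4,0],[0,0,0],1],[[0,4,0],[0,0,0],1],[[0,4,0],[0,0,0],1],[[0,0,0],[0,0,0],1]]'
python3 -m handwheel '[[[0,0,0],[0,0,0],1],[[0,0,0],[0,0,0],1],[[0,0,0],[0,0,0],1],[[0,0,0],[0,0,0],1],[[0,-4,0],[0,0,0],1]]'
python3 -m handwheel '[[[0,-4,0],[0,0,0],1],[[0,-4,0],[0,0,0],1],[[0,-4,0],[0,0,0],1],[[0,0,0],[0,0,0],1],[[0,0,0],[0,0,0],1]]'
python3 -m handwheel '[[[0,0,0],[0,0,0],1]]' >/dev/null
for i in 1 2 3 4 5 6; do python3 -m handwheel '[[[0,0,0],[0,0,0],1]]' >/dev/null; python3 tq.py; done
python3 -m handwheel '[[[0,0,0],[0,0,-0.02],1],[[0,0,0],[0,0,-0.03],1],[[0,0,0],[0,0,-0.03],1],[[0,0,0],[0,0,-0.02],1],[[0,0,0],[0,0,0],1]]'
python3 rd.py 658.5 -92.6 230 174.8
```

```text
clock: 31.75
eef_pos: [505.4, 393.9, 132.0]
tool_rot: [-3.142, -0.278, 3.045]
force: [1.1, -0.7, -4.8]
width: 55.1
gripper_force: 67.5
clock: 32.17
eef_pos: [504.1, 394.8, 132.7]
tool_rot: [3.141, -0.206, 3.047]
force: [2.3, 0.2, -4.4]
width: 54.8
gripper_force: 67.8
clock: 32.58
eef_pos: [500.1, 397.0, 135.1]
tool_rot: [3.14, 0.001, 3.054]
force: [0.6, 0.8, -3.8]
width: 54.8
gripper_force: 67.9
Ttool [0.035 0.002 0.024] Fz -3.9
Ttool [ 0.012  0.034 -0.013] Fz -3.72
Ttool [-0.009  0.062  0.015] Fz -4.11
Ttool [-0.001 -0.027  0.037] Fz -3.33
Ttool [0.02  0.02  0.083] Fz -3.39
Ttool [0.034 0.083 0.002] Fz -3.6
clock: 33.58
eef_pos: [503.1, 398.6, 239.2]
tool_rot: [3.133, 0.007, 3.051]
force: [0.0, 1.2, -2.4]
width: 55.2
gripper_force: 68.0
t 33.58 p [503.1 398.6 239.2] rpy [179.53   0.41 174.79] w 55.2 gf 68.0 F [ 0.02  1.16 -2.38] T [ 0.103 -0.028 -0.034] q [-0.32  0.68 -0.69  1.53  0.47  1.09  0.36]
shift tool m [-0.1993 -0.4751  0.0067] turn deg [ 0.47  0.41 -0.01]
shift after turn [-0.1992 -0.4751  0.0092]
```

```bash

python3 -m handwheel '[[[0.4,0.2,0],[0,0,0],1],[[0,-4,0],[0,0,0],1],[[0,-4,0],[0,0,0],1],[[0,-4,0],[0,0,0],1],[[0,-4,0],[0,0,0],1]]'
python3 -m handwheel '[[[0,-4,0],[0,0,0],1],[[0,0,0],[0,0,0],1],[[0,0,0],[0,0,0],1],[[0,0,0],[0,0,0],1],[[0,0,0],[0,0,0],1]]'
python3 -m handwheel '[[[0,4,0],[0,0,0],1],[[0,4,0],[0,0,0],1],[[0,4,0],[0,0,0],1],[[0,4,0],[0,0,0],1],[[0,4,0],[0,0,0],1]]'
python3 -m handwheel '[[[0,0,0],[0,0,0],1],[[0,0,0],[0,0,0],1],[[0,0,0],[0,0,0],1],[[0,0,0],[0,0,0],1]]' >/dev/null
for i in 1 2 3 4 5 6 7 8 9; do python3 -m handwheel '[[[0,0,0],[0,0,0],1]]' >/dev/null; python3 tq.py; done
python3 rd.py
python3 -m handwheel '[[[0,4,0],[0,0,0],1],[[0,4,0],[0,0,0],1],[[0,4,0],[0,0,0],1],[[0,4,0],[0,0,0],1],[[0,4,0],[0,0,0],1]]'
python3 -m handwheel '[[[0,0,0],[0,0,0],1],[[0,0,0],[0,0,0],1],[[0,0,0],[0,0,0],1],[[0,0,0],[0,0,0],1]]'
python3 -m handwheel '[[[0,-4,0],[0,0,0],1],[[0,-4,0],[0,0,0],1],[[0,-4,0],[0,0,0],1],[[0,-4,0],[0,0,0],1],[[0,-4,0],[0,0,0],1]]'
python3 -m handwheel '[[[0,0,0],[0,0,0],1],[[0,0,0],[0,0,0],1],[[0,0,0],[0,0,0],1],[[0,0,0],[0,0,0],1]]' >/dev/null
for i in 1 2 3 4 5 6 7 8 9; do python3 -m handwheel '[[[0,0,0],[0,0,0],1]]' >/dev/null; python3 tq.py; done
python3 rd.py 658.5 -92.6 230 174.8
```

```text
clock: 34.0
eef_pos: [500.9, 394.8, 231.9]
tool_rot: [-3.133, 0.277, 3.053]
force: [0.3, -1.2, -4.1]
width: 54.8
gripper_force: 67.8
clock: 34.42
eef_pos: [502.8, 395.2, 233.4]
tool_rot: [-3.135, 0.346, 3.051]
force: [0.1, 0.1, -3.5]
width: 54.9
gripper_force: 68.2
clock: 34.83
eef_pos: [503.4, 395.0, 234.4]
tool_rot: [-3.137, -0.006, 3.048]
force: [1.0, 0.1, -4.8]
width: 54.9
gripper_force: 68.2
Ttool [-0.052 -0.026 -0.003] Fz -3.35
Ttool [-0.061 -0.045  0.023] Fz -4.18
Ttool [-0.047  0.008 -0.035] Fz -3.35
Ttool [ 0.024 -0.062 -0.025] Fz -3.38
Ttool [ 0.005 -0.095  0.025] Fz -3.82
Ttool [-0.023 -0.08  -0.003] Fz -3.18
Ttool [-0.019 -0.056  0.009] Fz -4.16
Ttool [-0.013 -0.023 -0.019] Fz -3.81
Ttool [-0.003 -0.007 -0.041] Fz -4.26
t 35.92 p [501.6 395.9 233.9] rpy [-1.7967e+02 -1.3000e-01  1.7478e+02] w 55.0 gf 68.1 F [-0.25  0.16 -4.26] T [ 0.002 -0.007  0.041] q [-0.33  0.69 -0.67  1.53  0.46  1.09  0.37]
clock: 36.33
eef_pos: [502.3, 395.8, 234.3]
tool_rot: [-3.136, -0.353, 3.048]
force: [-0.9, -0.6, -4.2]
width: 54.8
gripper_force: 68.2
clock: 36.67
eef_pos: [500.4, 396.7, 234.8]
tool_rot: [-3.136, -0.35, 3.051]
force: [0.5, 0.4, -3.7]
width: 55.3
gripper_force: 68.3
clock: 37.08
eef_pos: [500.3, 396.6, 235.4]
tool_rot: [-3.137, 0.002, 3.053]
force: [0.4, 0.1, -3.8]
width: 55.0
gripper_force: 68.4
Ttool [-0.002  0.037 -0.016] Fz -3.78
Ttool [ 0.072  0.139 -0.009] Fz -3.95
Ttool [ 0.     0.035 -0.007] Fz -3.74
Ttool [0.003 0.045 0.048] Fz -4.02
Ttool [ 0.023  0.034 -0.007] Fz -5.19
Ttool [-0.003  0.037  0.003] Fz -3.95
Ttool [-0.033  0.033 -0.045] Fz -4.32
Ttool [0.003 0.016 0.051] Fz -3.76
Ttool [0.022 0.062 0.008] Fz -4.63
t 38.17 p [501.5 395.9 234. ] rpy [-1.7967e+02 -1.2000e-01  1.7479e+02] w 54.9 gf 68.4 F [-0.25 -0.05 -4.63] T [-0.016  0.063 -0.009] q [-0.33  0.69 -0.67  1.53  0.46  1.09  0.37]
shift tool m [-0.2007 -0.4722  0.0063] turn deg [-0.33 -0.12 -0.01]
shift after turn [-0.2006 -0.4723  0.004 ]
```

The moment flips consistently (−0.043 / +0.049), so case 1 is confirmed as the rattling one. I'll carry it over the spindle.

```bash

python3 -m handwheel '[[[0,0,0],[-0.006,-0.0138,0],1],[[0,0,0],[-0.006,-0.0138,0],1],[[0,0,0],[-0.0118,-0.0278,0],1],[[0,0,0],[-0.0118,-0.0278,0],1],[[0,0,0],[-0.0118,-0.0278,0],1]]'
python3 -m handwheel '[[[0,0,0],[-0.0118,-0.0278,0],1],[[0,0,0],[-0.0118,-0.0278,0],1],[[0,0,0],[-0.0118,-0.0278,0],1],[[0,0,0],[-0.0118,-0.0278,0],1],[[0,0,0],[-0.0118,-0.0278,0],1]]'
python3 -m handwheel '[[[0,0,0],[-0.0118,-0.0278,0],1],[[0,0,0],[-0.0118,-0.0278,0],1],[[0,0,0],[-0.0118,-0.0278,0],1],[[0,0,0],[-0.0118,-0.0278,0],1],[[0,0,0],[-0.0118,-0.0278,0],1]]'
python3 -m handwheel '[[[0,0,0],[-0.0118,-0.0278,0],1],[[0,0,0],[-0.0118,-0.0278,0],1],[[0,0,0],[-0.006,-0.0138,0],1],[[0,0,0],[-0.006,-0.0138,0],1],[[0,0,0],[0,0,0],1]]'
python3 -m handwheel '[[[0,0,0],[0,0,0],1],[[0,0,0],[0,0,0],1],[[0,0,0],[0,0,0],1]]'
python3 rd.py 658.5 -92.6 230 174.8
python3 -c "
from h import *
grab('side','s4.png');b=grab('top','t4.png')
i=cv2.imread('pics/s4.png');k=cv2.imread('pics/t4.png')
cv2.imwrite('pics/c4.png',np.hstack([cv2.resize(i[90:290,140:340],(400,400)),cv2.resize(k[100:300,110:310],(400,400))]))
hsv=cv2.cvtColor(np.array(b['pixels'],np.uint8),cv2.COLOR_RGB2HSV)
m=cv2.inRange(hsv,(50,70,50),(85,255,255));m[:,235:]=0;m[:165]=0;m[240:]=0
n,l,st,ce=cv2.connectedComponentsWithStats(m)
for j in range(1,n):
  if st[j,4]>100: print(st[j,4],ce[j],at(b,*ce[j],47).round(1))"
```

```text
clock: 38.58
eef_pos: [538.9, 280.2, 234.6]
tool_rot: [-3.136, -0.002, 3.052]
force: [0.7, -0.3, -3.9]
width: 55.0
gripper_force: 68.3
clock: 39.0
eef_pos: [585.2, 135.9, 235.4]
tool_rot: [-3.136, -0.002, 3.051]
force: [0.2, -0.2, -3.7]
width: 55.3
gripper_force: 68.3
clock: 39.42
eef_pos: [631.3, -8.0, 236.1]
tool_rot: [-3.136, -0.002, 3.051]
force: [0.4, 0.7, -3.6]
width: 55.0
gripper_force: 68.3
clock: 39.83
eef_pos: [659.5, -96.5, 235.8]
tool_rot: [-3.134, -0.002, 3.046]
force: [0.4, -1.4, -3.8]
width: 55.2
gripper_force: 68.5
clock: 40.08
eef_pos: [658.6, -89.7, 236.6]
tool_rot: [-3.137, -0.002, 3.054]
force: [-0.7, 0.4, -3.3]
width: 54.8
gripper_force: 68.5
t 40.08 p [658.6 -89.7 236.6] rpy [-1.7975e+02 -1.4000e-01  1.7500e+02] w 54.8 gf 68.5 F [-0.73  0.41 -3.29] T [0.03  0.038 0.018] q [ 0.46  0.73 -0.68  1.45  0.48  1.14  1.18]
shift tool m [-0.0002 -0.0029  0.0066] turn deg [-0.25 -0.14  0.2 ]
shift after turn [-0.0002 -0.0029  0.0066]
649 [176.49152542 197.41756549] [486.7 274.4  47. ]
649 [206.93682589 204.86440678] [458.9 165.5  47. ]
```

View pics/c4.png

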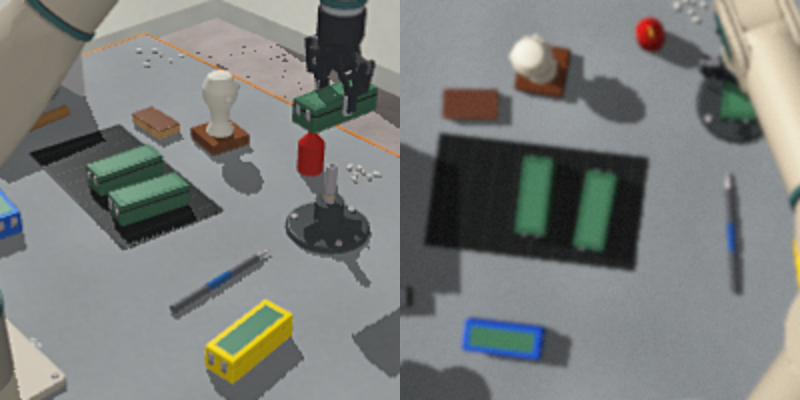

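The two silent cases lie flat on the mat within about 4 mm of their starts (top px (176.5,197.4) and (206.9,204.9)). The spindle is home, and case 1 is held level above it. I'll let it settle and hand the job in.

```bash

python3 -m handwheel '[[[0,0,0],[0,0,0],1],[[0,0,0],[0,0,0],1],[[0,0,0],[0,0,0],1],[[0,0,0],[0,0,0],1],[[0,0,0],[0,0,0],1]]'
python3 -m handwheel '[[[0,0,0],[0,0,0],1],[[0,0,0],[0,0,0],1],[[0,0,0],[0,0,0],1],[[0,0,0],[0,0,0],1],[[0,0,0],[0,0,0],1]]'
python3 -c "
from cell import ctrl
print(ctrl.finish_job())"
```

```text
clock: 40.6
eef_pos: [658.9, -92.6, 236.3]
tool_rot: [-3.136, -0.002, 3.051]
force: [0.1, -0.4, -3.5]
width: 55.2
gripper_force: 68.5
clock: 41.02
eef_pos: [658.9, -92.6, 236.3]
tool_rot: [-3.136, -0.002, 3.051]
force: [-0.1, 0.1, -3.2]
width: 55.0
gripper_force: 68.5
the job is handed in; nothing more can be done
None
```

I handed the job in at about 41 s with the spindle standing home in the foot, the two silent cases back flat within about 4 mm of their starts, and the rattling case (case 1) held level over the turntable with its centre about 246 mm up; no verdict came back.

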